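# Touch off a vial block and seat the thermometer in its well

## Task

The aluminium vial block was set down on the hotplate by hand, so where exactly it stands is not known: take the stem thermometer out of its holder and touch the block off with the side of the stem, lightly and holding each touch a moment, first on the long side facing the robot near the end away from the thermometer well, next on the same side near the end by the well, then at the middle of the end face by the well. The three touches tell you where the small thermometer well in the block's top is: lower the stem into it until the collar sits flat on the block, and let go. Keep every contact with block and hotplate light, and leave the other things on the bench where they are.

Things in the scene. Friction and masses are not known exactly. Their poses are not given: they have to be found in the camera images.
- hotplate: White stirring hotplate, fixed, 280 mm deep (x) by 200 mm wide (y). Origin on the bench under the centre of its square white top plate. Its +y is to the left as the robot sees it; its -x side, a control nose with two black knobs (72 mm high, 95 to 180 mm from the origin), faces the robot. Contact with the block on it counts as contact with the hotplate.
- plate_centre (a point): Centre of the hotplate's top plate (186 x 186 mm), 90 mm above the bench. On it stands a bare aluminium block, 90 (x) x 170 (y) x 55 mm high, sides flat and upright. THE BLOCK'S OWN POSE IS NOT REPORTED: its centre lies within 10 mm of this point in hotplate x, and within 10 mm in y, and it is turned up to 0.12 rad either way. It weighs 1.8 kg and shifts only above about 18 N.
- plate_left (a point): Middle of the top plate's +y edge, 93 mm from its centre. The block's end on this side holds the thermometer well: a round upright hole 9.5 mm across through the block's whole height, its mouth widened by a 2 mm chamfer, on the block's long middle line, 25 mm in from the block's +y end face and 45 mm from each long side (block x = 0, y = +60 mm).
- plate_right (a point): Middle of the top plate's -y edge, 93 mm from its centre. The block's end on this side is the one away from the thermometer well. Six vial wells (20 mm across, 35 mm deep, block x = -24 and +24, y = -60, -22, +16 mm) are in the block's top; capped amber vials stand in three of them (-24,-60; 24,-60; 24,-22), their caps 21 mm above the block's top.
- thermometer: Cordless stem thermometer, 90 g, upright in its holder at the start. Origin: middle of its collar's underside, z up. Collar: disc 28 mm across, 5 mm thick. Above it a square grey handle 24 x 24 mm, 5 to 51 mm above the origin, sides along x and y. Grip two opposite sides about 30 mm above the origin. More than 15 N against block or hotplate, in any direction, spoils the stem.
- stem_tip (a point): Lowest point of the thermometer's stem, on its axis, 48 mm below the collar's underside. The stem is straight, steel, 8 mm in diameter, with a ball-round end. A touch counts from about 1 N, with this tip at least 6 mm below the block's top and clear of the plate by 6 mm.
- holder: Fixed white plastic holder block 44 x 44 mm on a dark steel foot 85 x 85 mm; origin on the bench under its centre, its top 75 mm above the bench, with an upright 12 mm hole in which the thermometer's stem hangs, the collar resting on the top. It stands to the left or to the right of the hotplate.
- amber_bottle: Bystander: amber glass bottle, 72 mm diameter, 150 mm tall, origin under its centre. It stands on the other side of the hotplate from the holder.
- beaker: Bystander: empty glass beaker, 68 mm diameter, 90 mm tall, origin under its centre.
- vial_tray: Bystander: white open tray 75 x 115 mm with capped vials, 62 mm tall, origin under its centre.
- spatula: Bystander: thin steel lab spatula 200 mm long lying flat.
- timer: Bystander: grey bench timer 55 x 75 x 20 mm.
- wash_bottle: Bystander: white plastic bottle, 64 mm diameter, 140 mm tall, origin under its centre.
- dish: Bystander: glass dish 90 mm diameter, 15 mm high.
There are look-alikes about, which are no part of the job. What is shaped like the thermometer but red is not meant.

How it is judged (in metres and radians):
On the way, in this order (a step that is already met when the one before it is completed fails the run):
1. the stem is held lightly against the block's long side facing the robot, near the end away from the thermometer well (contact force between thermometer and hotplate above 0.8 N and z of stem_tip in the frame of hotplate between 0.096 and 0.139 m and x of stem_tip in the frame of hotplate between -0.075 and -0.028 m and y of stem_tip in the frame of hotplate below -0.02 m), for 0.2 s.
2. the stem is held lightly against the same long side, near the end by the thermometer well (contact force between thermometer and hotplate above 0.8 N and z of stem_tip in the frame of hotplate between 0.096 and 0.139 m and x of stem_tip in the frame of hotplate between -0.075 and -0.028 m and y of stem_tip in the frame of hotplate between 0.02 and 0.088 m), for 0.2 s.
3. the stem is held lightly against the middle of the block's end face by the thermometer well (contact force between thermometer and hotplate above 0.8 N and z of stem_tip in the frame of hotplate between 0.096 and 0.139 m and y of stem_tip in the frame of hotplate between 0.068 and 0.115 m and x of stem_tip in the frame of hotplate between -0.028 and 0.045 m), for 0.2 s.
At the end, for the whole second after the job is handed in: The thermometer stands upright (within 0.06 rad) and at rest in the block's thermometer well, its collar down on the block's top within 3 mm, and is released (z of stem_tip in the frame of hotplate between 0.09 and 0.1 m and x of stem_tip in the frame of hotplate between -0.035 and 0.035 m and y of stem_tip in the frame of hotplate between 0.03 and 0.09 m and angle between thermometer's own z axis and vertical below 0.06 rad and linear speed of thermometer below 0.01 m/s and contact force between thermometer and the fingers below 0.05 N); the robot touches nothing.
It fails at once if the thermometer is pressed with more than 15 N against the block or hotplate (contact force between thermometer and hotplate above 15 N).
It fails at once if the hotplate or the block on it is hit hard by the arm or gripper (contact force between any of the fingers, the arm and hotplate above 15 N).
It fails at once if a bystander is shifted by more than 20 mm (distance of any of amber_bottle, beaker, vial_tray, spatula, timer, wash_bottle, dish from where it was at the start of the episode above 0.02 m).
It also fails if it takes over 72 s, if anything falls off the work surface, if the arm or the gripper's body presses on something with over 40 N, if the wrist force passes 120 N, or if a joint passes its speed limit or range.

## Robot

A 7-joint arm with a two-finger parallel gripper is mounted at the origin on the work surface. World frame = base frame: x ahead of the robot, y to its left, z up, the work surface at z = 0. Lengths are in m, angles in degrees, forces in N, time in s.
With the tool pointing down it reaches from about 0.425 to 0.875 m from the base axis. Payload 4.7 kg.
Tool frame: the origin (TCP) lies at the very end of the fingers, on their centre line; the grasp point (between the pads) lies 19 mm behind it (pinch_z is the distance from the TCP to the grasp point, in m); z points along the fingers, y is the direction in which the jaws open and shut (so a half turn about z gives the same grasp; the last joint's range is limited). The gripper opens to 87 mm and grips with 3 to 60 N. Pads are 19 mm wide; open, the fingers measure 117 mm over their backs; the gripper's body (75 mm by 190 mm) begins 51 mm behind the grasp point.
Start: joints at [-71.557, 18.392, -4.016, 83.108, 1.295, 78.541, -3.26], TCP at [0.197, 0.619, 0.184] pointing down, gripper open.
Joint ranges: [-163.93, 163.93], [-17.29, 119.83], [-79.2, 71.16], [3.27, 140.29], [-89.18, 269.18], [5.43, 117.66], [-154.24, 154.24]. Speed limits (degrees/s): [147.25, 147.25, 180, 180, 180, 180, 180].

## Interface

Orientations are given as [roll, pitch, yaw] about the fixed x, y, z axes, in that order (R = Rz(yaw) Ry(pitch) Rx(roll)).
In Python, from cell import get_obs, read_camera, camera_params, sign_off, pinch_z gives the robot as it stands.
- The arm moves only by the shell command python3 -m handwheel 'ROWS' [FORCE]. ROWS is JSON, a list of rows, each a list of 5 numbers: the finger opening in m, from 0 to 0.087, then the shift along the tool's x, y, z in m, then the turn about the tool's z in rad. In form: [[jaw, tx, ty, tz, twist], ...]. A call has 1 to 20 rows; each row is the pose to reach, as a shift and turn from the pose commanded when the call began, along the tool's axes at that moment; what a row does not reach only later rows make up. A row lasts 1/10 s, in which the tool goes at most 50 mm and 8.59 degrees, less where a joint would pass 70% of its speed; a pose out of reach is approached as far as the arm can. A call with a gripper value outside its range is refused whole. The fingers move at their own pace and stop on an object; FORCE is the grip in N (left out, the last holds). Time passes only in rows, so rows that repeat a pose let the fingers close. It gives the time, the measured TCP pose, the force and the opening at its end, in the units of the state.
- get_obs(): the state, without advancing time (a new reading comes with each control period).
- read_camera(name): name is "side" or "top"; returns the picture (400x640x3 uint8, blue, green, red); there is no depth.
- camera_params(name): a dict with "camera_matrix" (3x3 intrinsics, pixels), "R" (3x3) and "t" (3): a world point X has camera coordinates R X + t. Camera axes: x right, y down, z forward; pixel columns grow to the right and rows downward; lengths in m; the calibration is good to about 2 mm. A picture is of the moment at which its call begins. camera_params takes no time and is no camera call.
- sign_off(): hands the job in, once; it reports no verdict.
The state is a dict: "time_s": time; "qpos": joint angles; "joint_velocities": joint speeds; "effort": joint torques, N m; "tool_pos": TCP position; "tool_rot": TCP orientation; "force": force on the tool from outside, world axes, zero at the start; "wrist_torque": the same for the moment, N m; "grip_width": finger opening in m.
Only numpy, scipy, OpenCV 4.12 (cv2) and the standard library are available. Lean on these libraries where they do the work, as an engineer would, in place of code of your own. Each camera call takes 0.05 s, during which the arm holds its last target.

## Working session

There is one attempt and no reset: what is moved stays moved. The work goes in short steps, Python scripts to look and compute and a shell command to move; the robot and the scene stay as the last step left them, time stands still between calls to the robot, and variables do not carry over. Pictures are saved under pics/ and viewed, and the job is handed in when it is done.

```bash
mkdir -p pics; ls
python3 - <<'E'
from cell import *
import cv2
print(get_obs(), pinch_z)
for n in("side","top"):
    cv2.imwrite(f"pics/{n}0.png",read_camera(n)); print(camera_params(n))
E
```

```text
pics
{'time_s': 0.0, 'qpos': array([-71.5591854 ,  18.4368157 ,  -4.01621222,  83.17426793,
         1.29517788,  78.54045826,  -3.26027773]), 'joint_velocities': array([ 0.0225213 ,  0.03079382,  0.03931879, -0.00984159, -0.03698531,
       -0.05230317, -0.00325126]), 'effort': array([ 8.58662133e-05, -4.91285169e+01, -4.03785193e-01, -3.12525630e+01,
       -6.39919331e-02,  4.35158762e-02,  1.69685436e-04]), 'tool_pos': array([0.19675545, 0.61885657, 0.18249266]), 'tool_rot': array([-1.79893713e+02,  5.70235517e-03,  1.62369330e+02]), 'force': array([ 0.04783474, -0.41094345, -0.17865591]), 'wrist_torque': array([0.00196971, 0.0644652 , 0.04558623]), 'grip_width': 0.08709350614257336} 0.0187
{'camera_matrix': array([[428.57735809,   0.        , 316.00427928],
       [  0.        , 428.57735809, 200.02631197],
       [  0.        ,   0.        ,   1.        ]]), 'R': array([[-0.9375082 , -0.34754687, -0.01701611],
       [-0.26590191,  0.74709824, -0.60921294],
       [ 0.22444275, -0.56661751, -0.7928241 ]]), 't': array([0.5261664 , 0.14564837, 1.07214   ])}
{'camera_matrix': array([[400.54155633,   0.        , 319.88914804],
       [  0.        , 400.54155633, 203.46118805],
       [  0.        ,   0.        ,   1.        ]]), 'R': array([[ 0.01000419, -0.99991263,  0.00864043],
       [-0.98704134, -0.01125861, -0.16007073],
       [ 0.16015403, -0.00692708, -0.98706773]]), 't': array([0.03708335, 0.54975505, 1.18170867])}
```

View pics/side0.png

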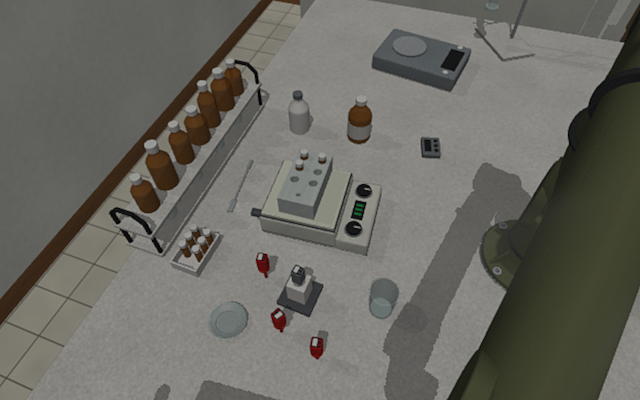

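View pics/top0.png

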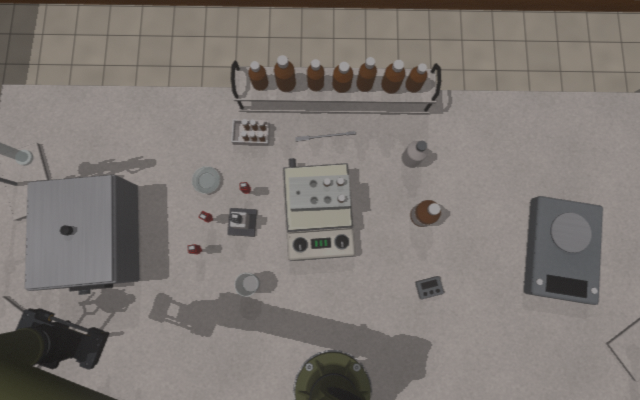

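Side: grey thermometer in its holder at about (298,275), with three red look-alikes at (262,264), (279,319) and (317,346). Top: thermometer at (240,217), red ones at (245,187), (206,216) and (194,249).

Run:
```python
import cv2
t=cv2.imread("pics/top0.png");s=cv2.imread("pics/side0.png")
cv2.imwrite("pics/c1.png",cv2.resize(t[150:270,180:360],None,fx=4.4,fy=4.4,interpolation=cv2.INTER_CUBIC))
cv2.imwrite("pics/c2.png",cv2.resize(s[140:320,230:400],None,fx=3.3,fy=3.3,interpolation=cv2.INTER_CUBIC))
cv2.imwrite("pics/c3.png",cv2.resize(s[255:320,265:335],None,fx=8,fy=8,interpolation=cv2.INTER_CUBIC))
cv2.imwrite("pics/c4.png",cv2.resize(t[195:245,215:275],None,fx=10,fy=10,interpolation=cv2.INTER_CUBIC))
```

```text
(no output)
```

View pics/c1.png

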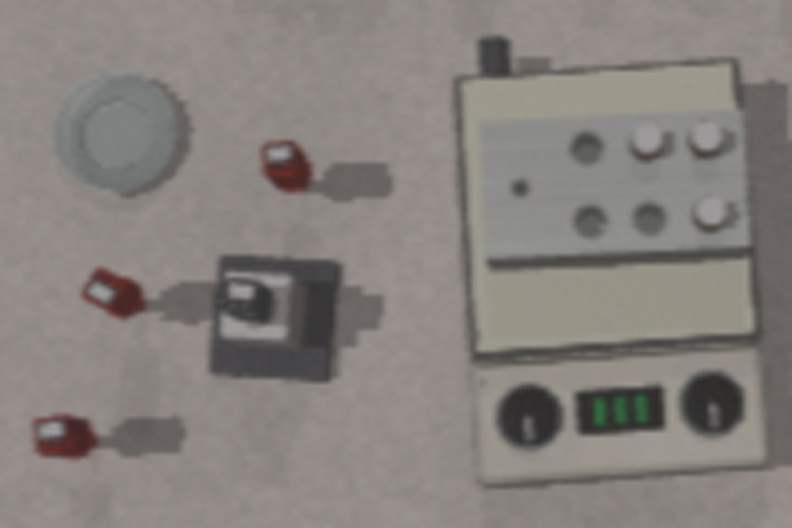

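View pics/c2.png

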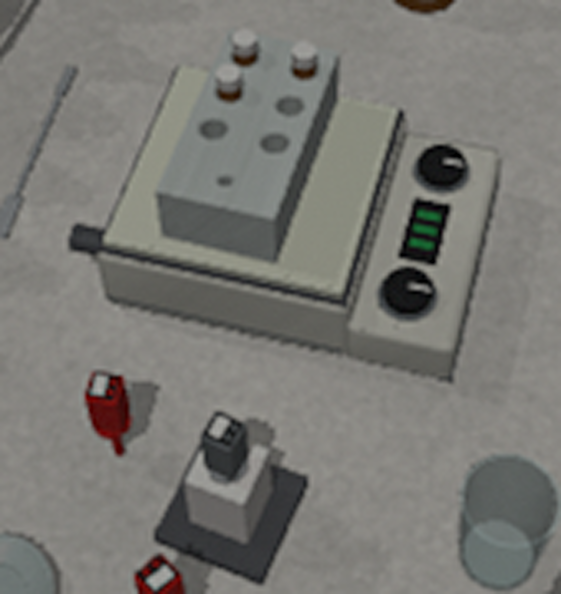

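View pics/c3.png

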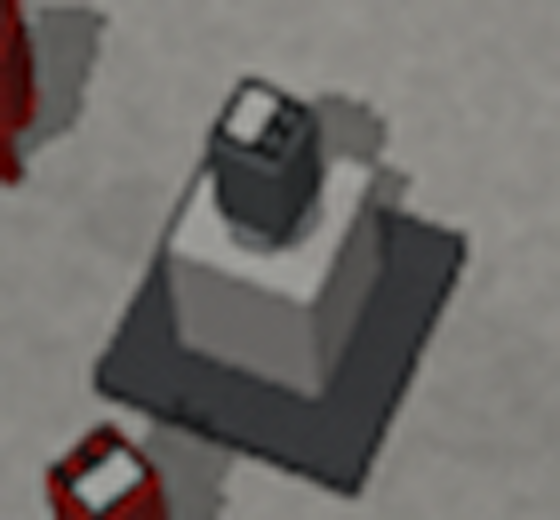

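View pics/c4.png

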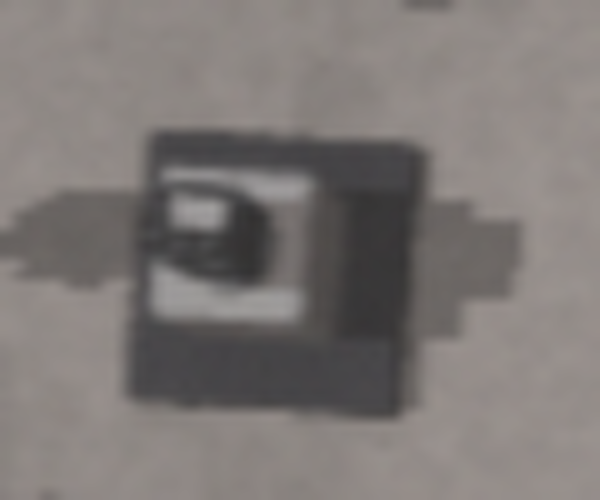

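The grey one in the holder, on the hotplate's left, is the thermometer. I'm now fitting poses from both views.

```bash
cat > h.py <<'E'
import numpy as np
from cell import *
from scipy.optimize import least_squares
P={n:camera_params(n) for n in("side","top")}
def proj(n,X):
    p=P[n]; c=p["R"]@np.asarray(X,float).T+np.reshape(p["t"],(3,1)); q=p["camera_matrix"]@c
    return (q[:2]/q[2]).T
def ray(n,uv,z):
    p=P[n]; d=p["R"].T@np.linalg.inv(p["camera_matrix"])@[uv[0],uv[1],1]; o=-p["R"].T@p["t"]
    return o+d*(z-o[2])/d[2]
def crop(uv,s,o): return [(uv[0]+.5)/s-.5+o[0],(uv[1]+.5)/s-.5+o[1]]
def fit(obs,x0):
    # obs: (cam, local xyz, pixel)
    def W(v,l):
        c,s=np.cos(v[2]),np.sin(v[2]); return [v[0]+c*l[0]-s*l[1],v[1]+s*l[0]+c*l[1],l[2]]
    f=lambda v:np.concatenate([proj(n,[W(v,l)])[0]-px for n,l,px in obs])
    r=least_squares(f,x0,loss="soft_l1"); return r.x,f(r.x).reshape(-1,2)
E
python3 - <<'E'
from h import *
np.set_printoptions(precision=4,suppress=True)
T4=lambda u,v:crop((u,v),10,(215,195)); S3=lambda u,v:crop((u,v),8,(265,255))
T1=lambda u,v:crop((u,v),4.4,(180,150)); S2=lambda u,v:crop((u,v),3.3,(230,140))
a=.022;z=.075
ho=[("top",(a,a,z),T4(162,168)),("top",(a,-a,z),T4(315,180)),("top",(-a,-a,z),T4(302,322)),("top",(-a,a,z),T4(152,318)),
("side",(a,a,z),S3(170,243)),("side",(-a,a,z),S3(312,303)),("side",(-a,-a,z),S3(372,165))]
v,r=fit(ho,[.45,.2,0]);print("holder",v,np.degrees(v[2]));print(r)
b=.012;z=.126
th=[("side",(b,-b,z),S3(250,78)),("side",(-b,-b,z),S3(318,115)),("side",(-b,b,z),S3(278,160)),("side",(b,b,z),S3(215,137)),
]
v,r=fit(th,v);print("therm",v,np.degrees(v[2]));print(r)
a=.093;z=.09
hp=[("top",(a,a,z),T1(460,78)),("top",(a,-a,z),T1(738,62)),("top",(-a,-a,z),T1(757,333)),("top",(-a,a,z),T1(475,353)),
("side",(a,a,z),S2(105,240)),("side",(a,-a,z),S2(180,68)),("side",(-a,-a,z),S2(405,110)),("side",(-a,a,z),S2(345,298))]
v,r=fit(hp,[.5,0,0]);print("hot",v);print(r); H=v
z=.145
bl=[("top",(.045,.085,z),T1(478,122)),("top",(.045,-.085,z),T1(740,110)),("top",(-.045,-.085,z),T1(750,247)),("top",(-.045,.085,z),T1(488,262)),("top",(0,.06,z),T1(520,188)),
("side",(.045,.085,z),S2(160,195)),("side",(-.045,.085,z),S2(275,218)),("side",(-.045,-.085,z),S2(338,62)),("side",(0,.06,z),S2(225,181))]
v,r=fit(bl,H);print("block",v);print(r)
c,s=np.cos(v[2]),np.sin(v[2]);print("well",v[0]-s*.06,v[1]+c*.06)
c,s=np.cos(H[2]),np.sin(H[2]);print("rel",np.array([[c,s],[-s,c]])@(v[:2]-H[:2]),v[2]-H[2])
E
```

```text
holder [ 0.4954  0.2849 -0.0407] -2.331183180286352
[[ 0.5119 -0.2395]
 [ 0.0211 -0.6775]
 [ 0.1247 -0.1235]
 [ 0.227  -0.4898]
 [-0.0209  0.6099]
 [ 0.2957  0.0043]
 [ 0.6006  0.6053]]
therm [ 0.4952  0.2857 -0.178 ] -10.196673836849197
[[ 0.0514 -0.9346]
 [ 0.9715 -0.6447]
 [ 0.0919  2.4284]
 [-1.5312  0.2491]]
hot [0.5628 0.051  0.0766]
[[ 0.0606  0.4856]
 [-1.0318  0.2348]
 [-0.4449  0.3845]
 [-0.0047  0.0135]
 [-0.2856  0.2089]
 [ 0.8022 -1.0106]
 [-0.8106 -0.3435]
 [-0.2056 -0.818 ]]
block [0.5676 0.0465 0.0649]
[[-0.0735 -0.0198]
 [ 0.216  -0.3822]
 [ 0.062  -0.2634]
 [-0.9878 -0.4613]
 [-0.0696  0.1045]
 [-0.8889 -0.3023]
 [ 0.5468  1.0638]
 [ 0.6392 -2.8331]
 [ 0.6936  0.0514]]
well 0.5636770288147368 0.10640733963978155
rel [ 0.0044 -0.0048] -0.011689757368724935
```

Run:
```python
from h import *
np.set_printoptions(precision=4,suppress=True)
for z in(0,.1,.25):
    for uv in((138,290),(112,290),(112,177),(206,216),(194,249)): print(z,uv,ray("top",uv,z))
o=get_obs();g=np.array([.495,.285]);d=g-o["tool_pos"][:2]
y=np.radians(o["tool_rot"][2]);c,s=np.cos(y),np.sin(y)
print("tool shift",d@[c,s],d@[s,-c],"twist",-(np.radians(177.7)-y))
```

```text
0 (138, 290) [0.2825 0.5953 0.    ]
0 (112, 290) [0.2818 0.6743 0.    ]
0 (112, 177) [0.6345 0.707  0.    ]
0 (206, 216) [0.5124 0.4008 0.    ]
0 (194, 249) [0.4087 0.4323 0.    ]
0.1 (138, 290) [0.2881 0.5519 0.1   ]
0.1 (112, 290) [0.2874 0.6246 0.1   ]
0.1 (112, 177) [0.612  0.6547 0.1   ]
0.1 (206, 216) [0.4997 0.3729 0.1   ]
0.1 (194, 249) [0.4043 0.4019 0.1   ]
0.25 (138, 290) [0.2966 0.4869 0.25  ]
0.25 (112, 290) [0.296  0.5501 0.25  ]
0.25 (112, 177) [0.5784 0.5763 0.25  ]
0.25 (206, 216) [0.4806 0.3312 0.25  ]
0.25 (194, 249) [0.3976 0.3563 0.25  ]
tool shift -0.38534081569030504 -0.22785358851100695 twist -0.26767064716323974
```

```bash
python3 -m handwheel '[[0.087,-0.045,-0.09,-0.03,0],[0.087,-0.089,-0.18,-0.05,-0.05],[0.087,-0.089,-0.18,-0.05,-0.1],[0.087,-0.089,-0.18,-0.05,-0.1],[0.087,-0.089,-0.18,-0.05,-0.1],[0.087,-0.24,-0.205,-0.05,-0.2],[0.087,-0.385,-0.228,-0.05,-0.268],[0.087,-0.385,-0.228,-0.05,-0.268],[0.087,-0.385,-0.228,-0.05,-0.268],[0.087,-0.385,-0.228,-0.05,-0.268],[0.087,-0.385,-0.228,-0.05,-0.268],[0.087,-0.385,-0.228,-0.05,-0.268],[0.087,-0.385,-0.228,-0.05,-0.268],[0.087,-0.385,-0.228,-0.05,-0.268]]' 40
python3 - <<'E'
from h import *
import cv2
for n,(a,b,c,d) in(("top",(150,250,180,330)),("side",(160,330,200,380))):
    cv2.imwrite(f"pics/{n}1.png",cv2.resize(read_camera(n)[a:b,c:d],None,fx=4,fy=3.5 if 0 else 4,interpolation=cv2.INTER_CUBIC)[:600,:800])
E
```

```text
time_s: 1.5
tool_pos: [0.4935, 0.2871, 0.233]
tool_rot: [180.0, -0.1, 177.8]
force: [-0.2, -0.3, 0.3]
grip_width: 0.0872
```

View pics/side1.png

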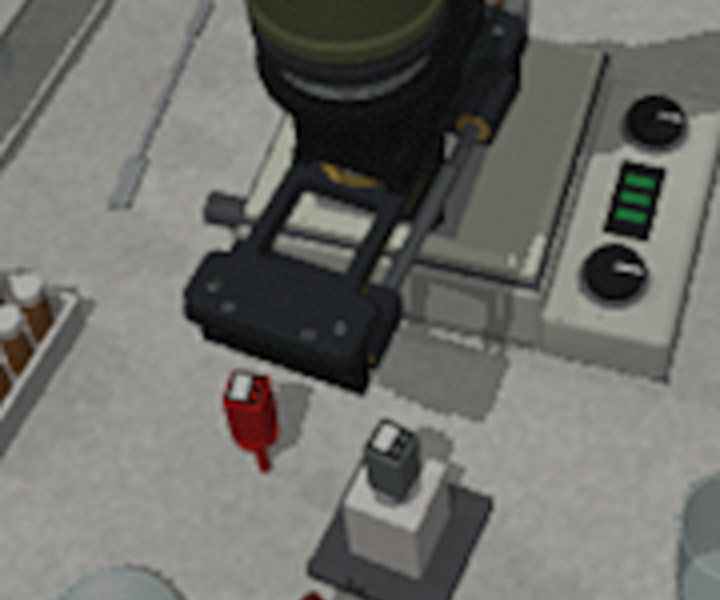

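View pics/top1.png

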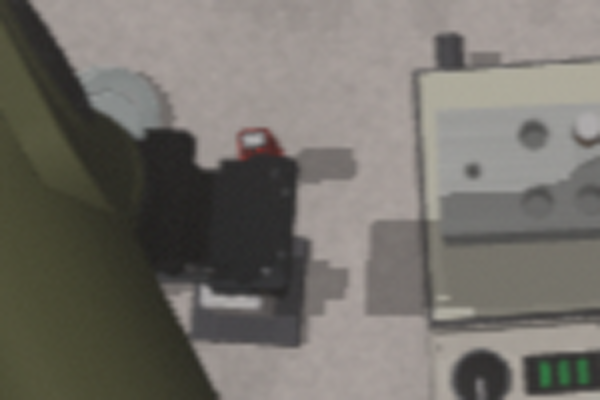

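Run:
```python
from h import *
t=get_obs()["tool_pos"];print(t)
for z in(0,.07): print(proj("side",[t+[0,0,z]]),proj("top",[t+[0,0,z]]))
print((proj("side",[t])[0]-[200,160])*4,(proj("top",[t])[0]-[180,150])*4)
print((proj("side",[t+[0,0,.07]])[0]-[200,160])*4,(proj("top",[t+[0,0,.07]])[0]-[180,150])*4)
```

```text
[0.49335521 0.28723859 0.23344534]
[[295.39268669 244.59743792]] [[225.167606   212.10509403]]
[[293.27041869 224.32508351]] [[218.59709849 208.04884199]]
[381.57074674 338.38975169] [180.67042401 248.42037613]
[373.08167477 257.30033404] [154.38839394 232.19536797]
```

Run:
```python
from h import *
import cv2
t=get_obs()["tool_pos"]
for n,(a,b,c,d) in(("top",(150,250,140,280)),("side",(90,300,200,380))):
    im=read_camera(n).copy(); k=5 if n=="top" else 2.8
    im=cv2.resize(im[a:b,c:d],None,fx=k,fy=k,interpolation=cv2.INTER_CUBIC)
    im=cv2.convertScaleAbs(im,alpha=1.8,beta=25)
    for dy in(-.058,-.0435,0,.0435,.058):
        q=(proj(n,[t+[0,dy,0]])[0]-[c,a])*k; cv2.circle(im,(int(q[0]),int(q[1])),3,(255,0,255),-1)
    cv2.imwrite(f"pics/{n}2.png",im)
```

```text
(no output)
```

View pics/side2.png

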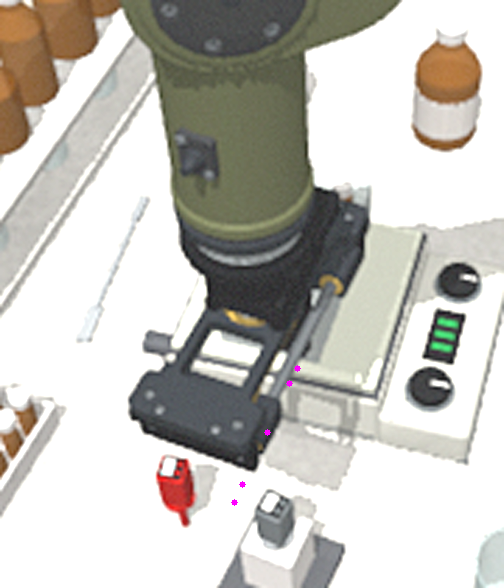

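View pics/top2.png

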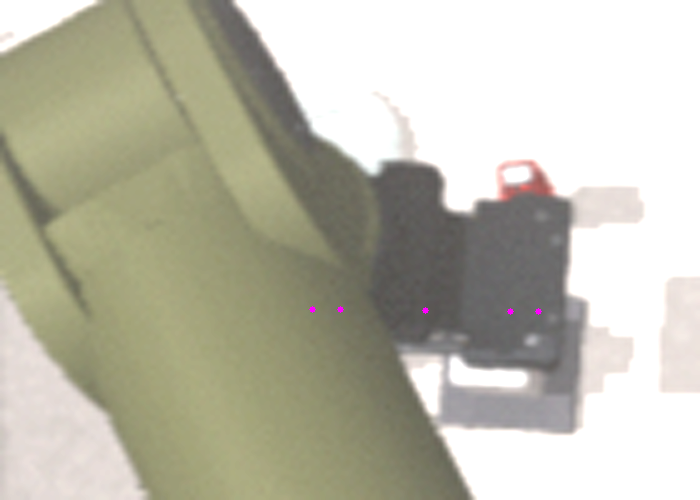

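Run:
```python
from h import *
import cv2
t=get_obs()["tool_pos"]
im=read_camera("side"); cv2.imwrite("pics/raw3.png",im)
a,b,c,d,k=155,265,235,345,5.4
im=cv2.resize(im[a:b,c:d],None,fx=k,fy=k,interpolation=cv2.INTER_CUBIC)
im=(255*(im/255.)**.45).astype(np.uint8)
cv2.imwrite("pics/side3.png",im)
```

```text
(no output)
```

View pics/side3.png

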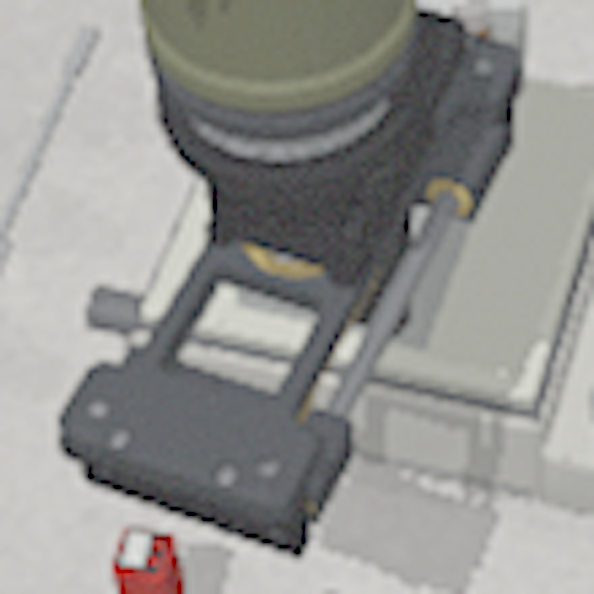

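Run:
```python
from h import *
import cv2
t=get_obs()["tool_pos"]
for n,(a,b,c,d),k in(("side",(155,285,235,345),4.5),("top",(150,250,140,280),5)):
    im=cv2.imread("pics/raw3.png") if n=="side" else read_camera("top")
    im=cv2.resize(im[a:b,c:d],None,fx=k,fy=k,interpolation=cv2.INTER_CUBIC)
    im=(255*(im/255.)**.45).astype(np.uint8)
    for z,col in((.0,(255,0,0)),(.07,(255,0,255)),(.12,(0,200,0))):
        w=(.0095,.0585) if z==0 else(.0375,.095)
        q=(proj(n,[t+[i*w[0],j*w[1],z] for i,j in((1,1),(1,-1),(-1,-1),(-1,1))])-[c,a])*k
        cv2.polylines(im,[q.astype(int)],True,col,1)
    cv2.imwrite(f"pics/{n}4.png",im)
```

```text
(no output)
```

View pics/side4.png

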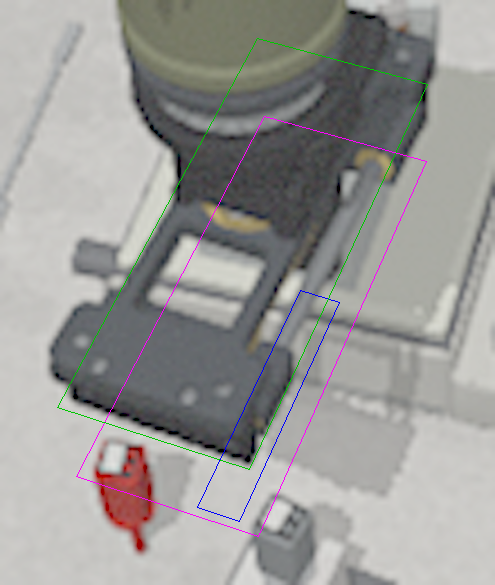

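View pics/top4.png

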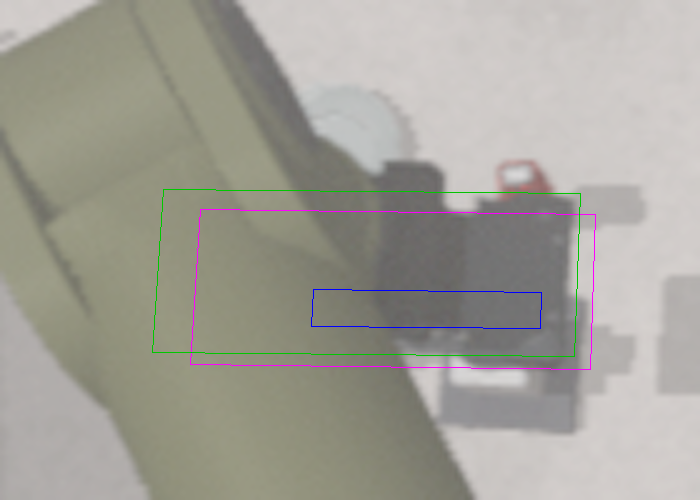

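The drawn gripper seems about 50 mm higher than the stated finger geometry, and I can't see any fingertips. I'll close the jaws here and compare.

```bash
python3 -m handwheel '[[0.03,0,0,0,0],[0.03,0,0,0,0],[0.03,0,0,0,0],[0.03,0,0,0,0],[0.03,0,0,0,0],[0.03,0,0,0,0]]' 40
python3 - <<'E'
from h import *
import cv2
t=get_obs()["tool_pos"]
for n,(a,b,c,d),k in(("side",(155,285,235,345),4.5),):
    im=read_camera(n)
    im=cv2.resize(im[a:b,c:d],None,fx=k,fy=k,interpolation=cv2.INTER_CUBIC)
    im=(255*(im/255.)**.45).astype(np.uint8)
    for z,col in((.0,(255,0,0)),(.07,(255,0,255)),(.12,(0,200,0))):
        w=(.0095,.03) if z==0 else(.0375,.095)
        q=(proj(n,[t+[i*w[0],j*w[1],z] for i,j in((1,1),(1,-1),(-1,-1),(-1,1))])-[c,a])*k
        cv2.polylines(im,[q.astype(int)],True,col,1)
    cv2.imwrite(f"pics/{n}5.png",im)
E
```

```text
time_s: 2.4
tool_pos: [0.4948, 0.2855, 0.2336]
tool_rot: [180.0, 0.0, 177.7]
force: [0.4, -0.6, -0.0]
grip_width: 0.0468
```

View pics/side5.png

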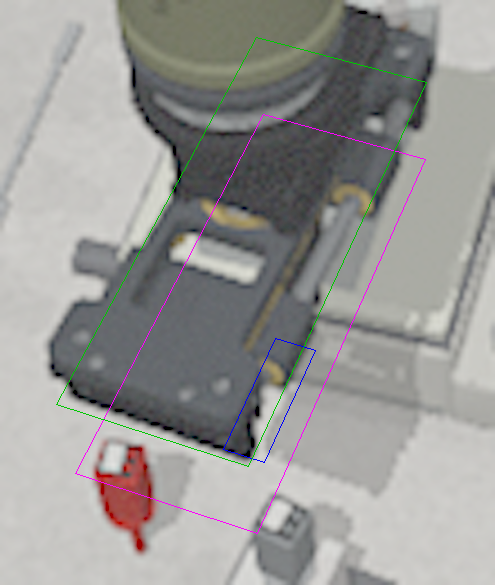

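```bash
python3 -m handwheel '[[0.06,0,0,0.03,0],[0.087,0,0,0.06,0],[0.087,0,0,0.083,0],[0.087,0,0,0.083,0],[0.087,0,0,0.083,0],[0.087,0,0,0.083,0],[0.087,0,0,0.083,0]]' 40
python3 - <<'E'
from h import *
import cv2
t=get_obs()["tool_pos"]
for n,(a,b,c,d),k in(("side",(175,305,235,345),4.5),("top",(170,250,170,290),6)):
    im=read_camera(n)
    im=cv2.resize(im[a:b,c:d],None,fx=k,fy=k,interpolation=cv2.INTER_CUBIC)
    im=(255*(im/255.)**.45).astype(np.uint8)
    for z,col in((.0,(255,0,0)),):
        w=(.0095,.0585)
        q=(proj(n,[t+[i*w[0],j*w[1],z] for i,j in((1,1),(1,-1),(-1,-1),(-1,1))])-[c,a])*k
        cv2.polylines(im,[q.astype(int)],True,col,1)
    cv2.imwrite(f"pics/{n}6.png",im)
E
```

```text
time_s: 3.15
tool_pos: [0.4958, 0.2861, 0.1523]
tool_rot: [179.9, 0.1, 177.7]
force: [0.8, 0.3, -0.5]
grip_width: 0.0852
```

View pics/side6.png

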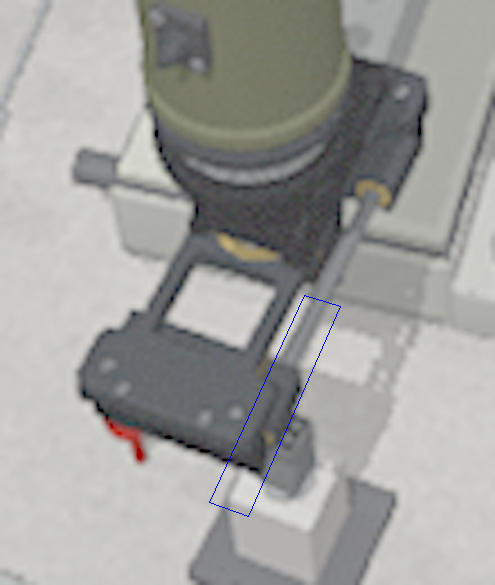

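View pics/top6.png

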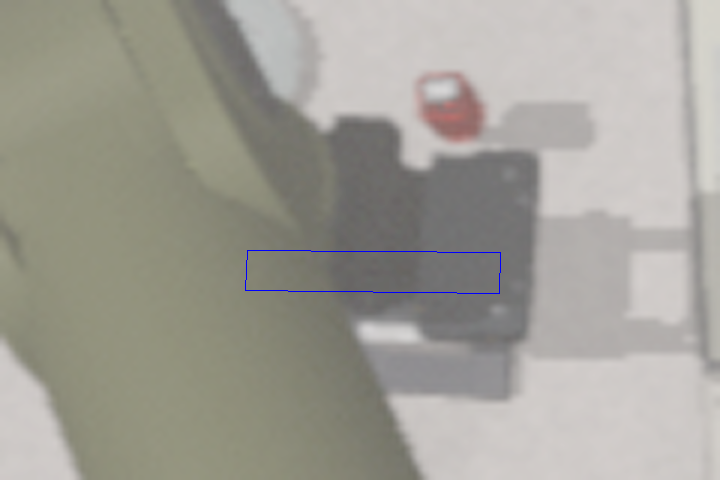

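```bash
python3 -m handwheel '[[0.087,0,0,0.02,0],[0.087,0,0,0.035,0],[0.087,0,0,0.035,0],[0.087,0,0,0.035,0]]' 40;python3 -m handwheel '[[0.087,0,0,0.01,0],[0.087,0,0,0.02,0],[0.087,0,0,0.03,0],[0.087,0,0,0.03,0],[0.087,0,0,0.03,0]]' 40
python3 - <<'E'
from h import *
import cv2
t=get_obs()["tool_pos"]
for n,(a,b,c,d),k in(("side",(185,325,235,345),4.2),):
    im=read_camera(n)
    im=cv2.resize(im[a:b,c:d],None,fx=k,fy=k,interpolation=cv2.INTER_CUBIC)
    im=(255*(im/255.)**.45).astype(np.uint8)
    for z,col in((.0,(255,0,0)),):
        w=(.0095,.0585)
        q=(proj(n,[t+[i*w[0],j*w[1],z] for i,j in((1,1),(1,-1),(-1,-1),(-1,1))])-[c,a])*k
        cv2.polylines(im,[q.astype(int)],True,col,1)
    cv2.imwrite(f"pics/{n}7.png",im)
E
```

```text
time_s: 3.65
tool_pos: [0.4946, 0.2855, 0.1155]
tool_rot: [-180.0, -0.0, 177.7]
force: [0.8, 0.1, -0.3]
grip_width: 0.0864
time_s: 4.15
tool_pos: [0.4946, 0.2854, 0.0851]
tool_rot: [-180.0, -0.0, 177.7]
force: [-0.1, 0.1, 1.1]
grip_width: 0.087
```

View pics/side7.png

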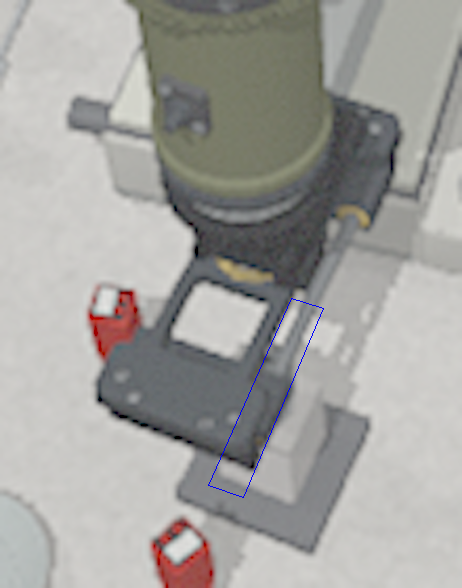

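```bash
python3 -m handwheel '[[0.015,0,0,0,0],[0.015,0,0,0,0],[0.015,0,0,0,0],[0.015,0,0,0,0],[0.015,0,0,0,0],[0.015,0,0,0,0],[0.015,0,0,0,0],[0.015,0,0,0,0],[0.015,0,0,0,0],[0.015,0,0,0,0],[0.015,0,0,0,0]]' 45
```

```text
time_s: 5.3
tool_pos: [0.4948, 0.2855, 0.0856]
tool_rot: [180.0, 0.0, 177.7]
force: [-0.3, -0.4, 0.3]
grip_width: 0.0213
```

```bash
python3 -m handwheel '[[0.015,0,0,0,0],[0.015,0,0,0,0],[0.015,0,0,-0.015,0],[0.015,0,0,-0.03,0],[0.015,0,0,-0.06,0],[0.015,0,0,-0.1,0],[0.015,0,0,-0.14,0],[0.015,0,0,-0.14,0],[0.015,0,0,-0.14,0],[0.015,0,0,-0.14,0],[0.015,0,0,-0.14,0],[0.015,0,0,-0.14,0]]' 45
python3 - <<'E'
from h import *
import cv2
t=get_obs();print(t["force"],t["grip_width"],t["tool_pos"]);t=t["tool_pos"]
for n,(a,b,c,d),k in(("side",(165,325,235,345),3.7),("top",(170,250,170,290),6)):
    im=read_camera(n)
    im=cv2.resize(im[a:b,c:d],None,fx=k,fy=k,interpolation=cv2.INTER_CUBIC)
    im=(255*(im/255.)**.45).astype(np.uint8)
    for z in(.019-.078,.019-.030):
        q=(proj(n,[t+[0,0,z]])[0]-[c,a])*k;print(n,q)
    cv2.imwrite(f"pics/{n}8.png",im)
E
```

```text
time_s: 6.5
tool_pos: [0.4942, 0.2852, 0.2245]
tool_rot: [-179.9, -0.1, 177.7]
force: [0.5, 0.7, -0.4]
grip_width: 0.0149
[ 0.54687392  0.745315   -0.38884399] 0.014861865924293546 [0.49418897 0.28520812 0.22447488]
side [230.10861755 354.94039626]
side [225.48047367 310.59087247]
top [369.07057071 271.5594833 ]
top [346.05244202 257.14283805]
```

View pics/side8.png

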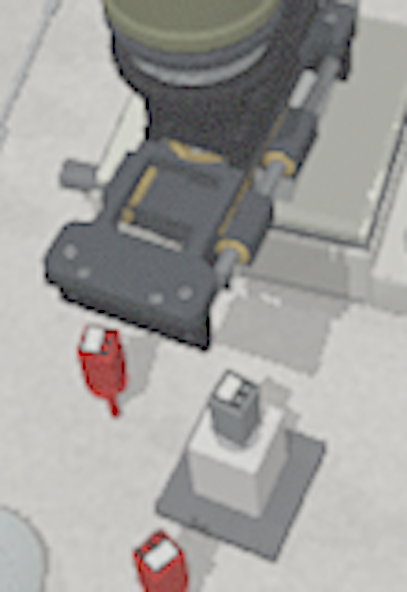

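View pics/top8.png

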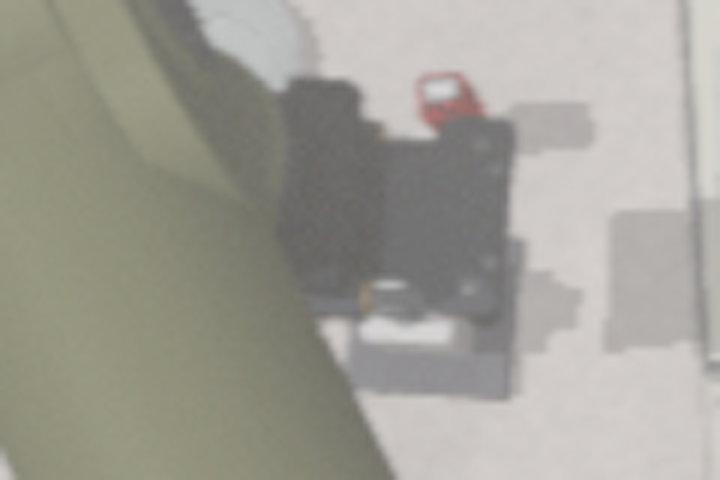

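Run:
```python
from h import *
import cv2
im=read_camera("side");cv2.imwrite("pics/s9.png",im)
a=cv2.resize(im[150:270,240:350],None,fx=5,fy=5,interpolation=cv2.INTER_CUBIC)
cv2.imwrite("pics/s9c.png",(255*(a/255.)**.4).astype(np.uint8))
im=read_camera("top");cv2.imwrite("pics/t9.png",im)
a=cv2.resize(im[175:245,200:270],None,fx=8,fy=8,interpolation=cv2.INTER_CUBIC)
cv2.imwrite("pics/t9c.png",(255*(a/255.)**.4).astype(np.uint8))
```

```text
(no output)
```

View pics/s9c.png

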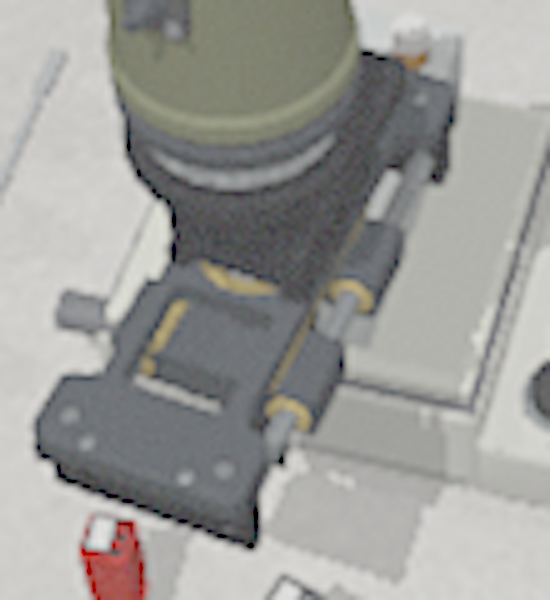

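View pics/t9c.png

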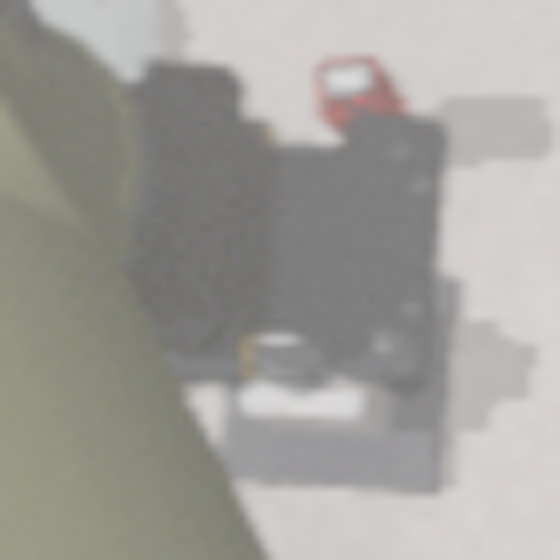

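Run:
```python
from h import *
np.set_printoptions(precision=4,suppress=True)
import cv2
s=crop((421,100),5,(240,150));tt=crop((385,342),8,(200,175))
M=lambda n:P[n]["camera_matrix"]@np.c_[P[n]["R"],P[n]["t"]]
X=cv2.triangulatePoints(M("side"),M("top"),np.array(s)[:,None],np.array(tt)[:,None]);X=(X[:3]/X[3]).T
print(X,proj("side",X)-s,proj("top",X)-tt)
t=get_obs()["tool_pos"];print(t,X-t)
# +y end same-height screws in side: (225,468): 
for z in(.07,.1,.13,.15,.18):print(z,ray("side",crop((225,468),5,(240,150)),t[2]+z)-t,ray("side",s,t[2]+z)-t)
```

```text
[[0.4633 0.2043 0.376 ]] [[0.2938 0.0673]] [[-0.0445 -0.2749]]
[0.4947 0.2854 0.2251] [[-0.0313 -0.0811  0.1509]]
0.07 [0.0005 0.0397 0.07  ] [-0.0064 -0.1486  0.07  ]
0.1 [-0.0089  0.0561  0.1   ] [-0.0154 -0.1236  0.1   ]
0.13 [-0.0182  0.0725  0.13  ] [-0.0245 -0.0985  0.13  ]
0.15 [-0.0245  0.0834  0.15  ] [-0.0305 -0.0818  0.15  ]
0.18 [-0.0338  0.0998  0.18  ] [-0.0396 -0.0568  0.18  ]
```

Run:
```python
from h import *
np.set_printoptions(precision=1,suppress=True)
for z in(.075,.08,.126):
    X=[[.495,.285,z]]
    print(z,(proj("top",X)[0]-[215,195])*10,(proj("side",X)[0]-[265,255])*8)
M=lambda n:P[n]["camera_matrix"]@np.c_[P[n]["R"],P[n]["t"]]
import cv2
np.set_printoptions(precision=4,suppress=True)
for s,t in(((252,113),(200,212)),((265,120),(195,228))):
    s=crop(s,8,(265,255));t=crop(t,10,(215,195))
    X=cv2.triangulatePoints(M("side"),M("top"),np.array(s)[:,None],np.array(t)[:,None]);print((X[:3]/X[3]).T)
```

```text
0.075 [229.9 239.9] [271.8 206. ]
0.08 [226.6 237.9] [271.  197.8]
0.126 [195.1 218. ] [262.6 118.8]
[[0.4984 0.2847 0.1282]]
[[0.494  0.2858 0.129 ]]
```

Triangulation shows the gripper's x and y are right, but its body stands about 50 mm higher than the reported z implies, so the jaws probably shut above the handle. I'll open, go lower while watching the force, and close again to test this.

```bash
python3 -m handwheel '[[0.087,0,0,0.02,0],[0.087,0,0,0.05,0],[0.087,0,0,0.09,0],[0.087,0,0,0.12,0],[0.087,0,0,0.14,0],[0.087,0,0,0.14,0]]' 10;python3 -m handwheel '[[0.06,0,0,0.005,0],[0.06,0,0,0.01,0],[0.06,0,0,0.015,0],[0.06,0,0,0.02,0],[0.06,0,0,0.02,0]]' 10; python3 -m handwheel '[[0.015,0,0,0,0],[0.015,0,0,0,0],[0.015,0,0,0,0],[0.015,0,0,0,0],[0.015,0,0,0,0],[0.015,0,0,0,0],[0.015,0,0,0,0],[0.015,0,0,0,0],[0.015,0,0,0,0],[0.015,0,0,0,0],[0.015,0,0,0,0]]' 10
```

```text
time_s: 7.3
tool_pos: [0.4924, 0.2841, 0.0822]
tool_rot: [-179.8, -0.3, 177.7]
force: [-0.6, 0.1, 1.0]
grip_width: 0.0548
time_s: 7.8
tool_pos: [0.4945, 0.2854, 0.0651]
tool_rot: [-180.0, -0.0, 177.7]
force: [-0.5, 0.3, 0.9]
grip_width: 0.0599
time_s: 8.9
tool_pos: [0.4948, 0.2856, 0.0656]
tool_rot: [180.0, 0.0, 177.7]
force: [-0.6, -0.5, 1.8]
grip_width: 0.0245
```

```bash
python3 -m handwheel '[[0.015,0,0,0,0],[0.015,0,0,0,0],[0.015,0,0,0,0],[0.015,0,0,0,0]]' 10
python3 - <<'E'
from h import *
import cv2
im=read_camera("side")
a=cv2.resize(im[190:310,240:350],None,fx=5,fy=5,interpolation=cv2.INTER_CUBIC)
cv2.imwrite("pics/s10.png",(255*(a/255.)**.45).astype(np.uint8))
E
```

```text
time_s: 9.3
tool_pos: [0.4948, 0.2856, 0.0657]
tool_rot: [180.0, 0.0, 177.7]
force: [0.1, -0.2, 1.5]
grip_width: 0.0244
```

View pics/s10.png

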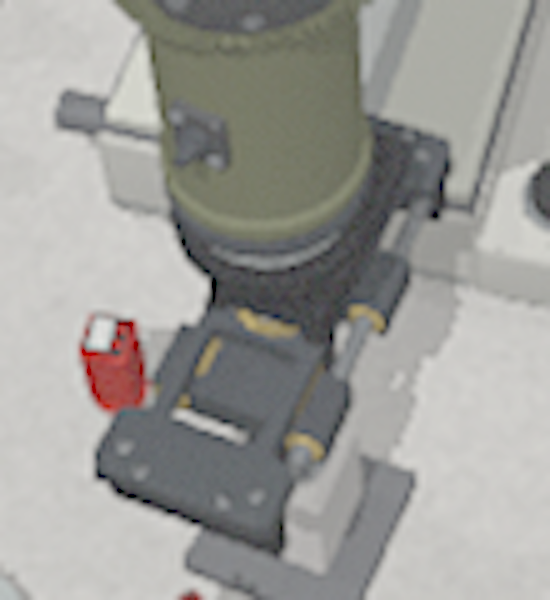

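It grips at 24.4 mm, so the true finger ends sit 40–60 mm above the reported z. I'll re-grip about 22 mm lower. All heights from here on are relative to the thermometer seated in the holder (tip at 27 mm).

```bash
python3 -m handwheel '[[0.055,0,0,0,0],[0.055,0,0,0,0],[0.055,0,0,0,0],[0.055,0,0,0,0],[0.055,0,0,0,0],[0.055,0,0,0.007,0],[0.055,0,0,0.014,0],[0.055,0,0,0.022,0],[0.055,0,0,0.022,0],[0.055,0,0,0.022,0]]' 10;python3 -m handwheel '[[0.018,0,0,0,0],[0.018,0,0,0,0],[0.018,0,0,0,0],[0.018,0,0,0,0],[0.018,0,0,0,0],[0.018,0,0,0,0],[0.018,0,0,0,0],[0.018,0,0,0,0],[0.018,0,0,0,0],[0.018,0,0,0,0]]' 30;  python3 -m handwheel '[[0.018,0,0,0,0],[0.018,0,0,0,0],[0.018,0,0,0,0]]' 50
```

```text
time_s: 10.35
tool_pos: [0.4945, 0.2854, 0.0431]
tool_rot: [-180.0, -0.0, 177.7]
force: [0.3, -0.2, 0.6]
grip_width: 0.055
time_s: 11.35
tool_pos: [0.4949, 0.2856, 0.0437]
tool_rot: [180.0, 0.0, 177.7]
force: [-0.5, 0.1, 2.2]
grip_width: 0.0237
time_s: 11.65
tool_pos: [0.4949, 0.2856, 0.0437]
tool_rot: [180.0, 0.0, 177.7]
force: [-0.4, 0.3, 1.8]
grip_width: 0.0241
```

```bash
python3 -m handwheel '[[0.018,0,0,-0.01,0],[0.018,0,0,-0.025,0],[0.018,0,0,-0.05,0],[0.018,0,0,-0.085,0],[0.018,0,0,-0.12,-0.04],[0.018,0,0,-0.15,-0.04],[0.018,0,0,-0.15,-0.04],[0.018,0,0,-0.15,-0.04],[0.018,0,0,-0.15,-0.04],[0.018,0,0,-0.15,-0.04]]' 50
python3 - <<'E'
from h import *
import cv2
o=get_obs();t=o["tool_pos"];print(t,o["tool_rot"],o["force"],o["grip_width"])
for n,(a,b,c,d),k in(("side",(170,310,230,350),4.2),("top",(170,250,170,290),6)):
    im=read_camera(n)
    im=cv2.resize(im[a:b,c:d],None,fx=k,fy=k,interpolation=cv2.INTER_CUBIC)
    print(n,(proj(n,[[t[0],t[1],t[2]-.0167],[t[0],t[1],t[2]-.0167+.048]])-[c,a])*k)
    cv2.imwrite(f"pics/{n}11.png",(255*(im/255.)**.45).astype(np.uint8))
E
```

```text
time_s: 12.65
tool_pos: [0.4939, 0.2851, 0.1922]
tool_rot: [-179.9, -0.1, -180.0]
force: [0.1, 0.5, -1.4]
grip_width: 0.024
[0.49387368 0.2850642  0.19223015] [-1.79915040e+02 -1.25395699e-01 -1.79984847e+02] [ 0.0594925   0.50634562 -1.43085243] 0.023989894173412754
side [[281.84742911 371.66754244]
 [276.52822896 320.38862206]]
top [[364.70220322 269.33923802]
 [341.26356446 254.68275655]]
```

View pics/side11.png

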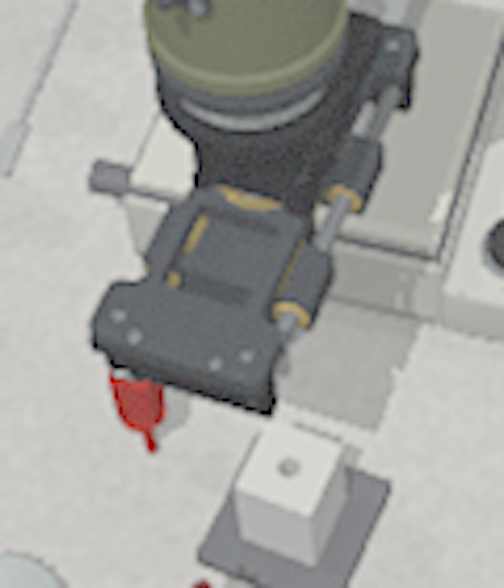

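View pics/top11.png

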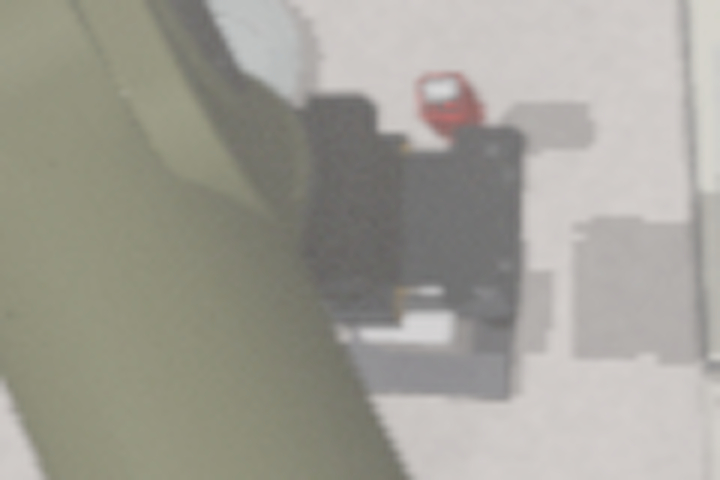

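```bash
python3 -m handwheel '[[0.018,0,-0.03,0,0],[0.018,0,-0.07,0,0],[0.018,0,-0.11,0,0],[0.018,0,-0.15,0,0],[0.018,0,-0.19,0,0],[0.018,0,-0.23,0,0],[0.018,0,-0.26,0.02,0],[0.018,0,-0.28,0.04,0],[0.018,0,-0.287,0.05,0],[0.018,0,-0.287,0.055,0],[0.018,0,-0.287,0.055,0],[0.018,0,-0.287,0.055,0],[0.018,0,-0.287,0.055,0]]' 50
python3 - <<'E'
from h import *
import cv2
F=[]
o=get_obs();t=o["tool_pos"];print(t,o["tool_rot"],o["force"],o["grip_width"])
for n,(a,b,c,d),k in(("side",(110,230,270,390),4.8),("top",(130,230,270,390),6)):
    im=read_camera(n)
    im=cv2.resize(im[a:b,c:d],None,fx=k,fy=k,interpolation=cv2.INTER_CUBIC)
    print(n,(proj(n,[[t[0],t[1],t[2]-.0167],[t[0],t[1],t[2]-.0167+.048]])-[c,a])*k)
    cv2.imwrite(f"pics/{n}12.png",(255*(im/255.)**.45).astype(np.uint8))
E
```

```text
time_s: 14.05
tool_pos: [0.4955, -0.0001, 0.1393]
tool_rot: [180.0, 0.1, -179.9]
force: [-0.0, -0.1, -1.0]
grip_width: 0.0237
[ 4.95538735e-01 -1.19737442e-04  1.39285417e-01] [ 1.79979363e+02  7.44660588e-02 -1.79862817e+02] [-0.01866448 -0.13623191 -1.04041167] 0.023742512571377175
side [[333.60002623 316.81673874]
 [336.09161594 255.23933753]]
top [[390.44124099 527.22984527]
 [395.30379359 514.08014975]]
```

View pics/side12.png

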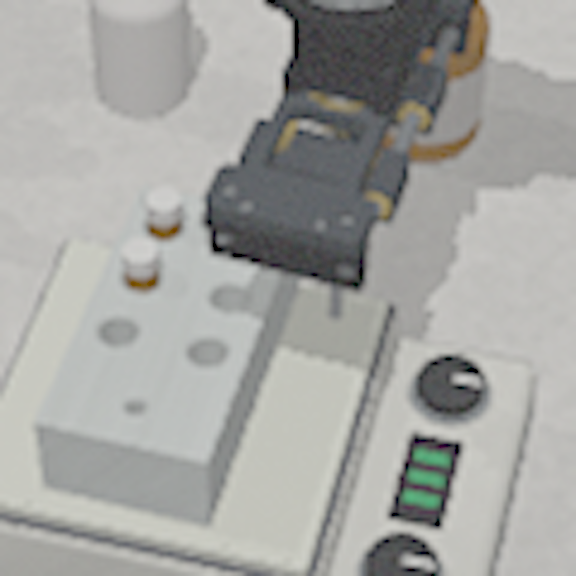

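View pics/top12.png

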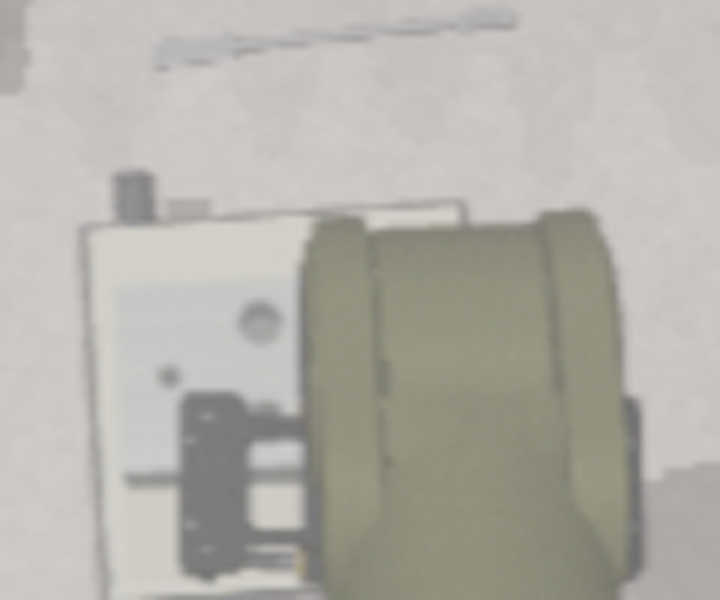

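```bash
python3 -m handwheel '[[0.018,-0.008,0,0,0],[0.018,-0.015,0,0,0],[0.018,-0.020,0,0,0],[0.018,-0.020,0,0,0],[0.018,-0.020,0,0,0]]' 50; for i in 1; do python3 -m handwheel '[[0.018,-0.001,0,0,0],[0.018,-0.002,0,0,0],[0.018,-0.002,0,0,0]]'; done
```

```text
time_s: 14.65
tool_pos: [0.5149, -0.0016, 0.1384]
tool_rot: [-180.0, -0.0, 180.0]
force: [0.1, -0.3, -0.1]
grip_width: 0.0236
time_s: 14.95
tool_pos: [0.5169, -0.0015, 0.1386]
tool_rot: [180.0, 0.0, -180.0]
force: [-0.0, -0.1, 0.4]
grip_width: 0.0234
```

```bash
python3 -m handwheel '[[0.018,-0.001,0,0,0],[0.018,-0.001,0,0,0]]'
```

```text
time_s: 15.15
tool_pos: [0.5179, -0.0014, 0.1386]
tool_rot: [180.0, 0.0, -180.0]
force: [-0.4, -0.2, -1.0]
grip_width: 0.0236
```

```bash
python3 -m handwheel '[[0.018,-0.001,0,0,0],[0.018,-0.001,0,0,0]]'
```

```text
time_s: 15.35
tool_pos: [0.519, -0.0014, 0.1386]
tool_rot: [180.0, 0.0, -180.0]
force: [0.0, 0.2, -0.4]
grip_width: 0.0235
```

```bash
python3 -m handwheel '[[0.018,-0.001,0,0,0],[0.018,-0.001,0,0,0]]'
```

```text
time_s: 15.55
tool_pos: [0.52, -0.0014, 0.1386]
tool_rot: [180.0, 0.0, -180.0]
force: [0.4, 0.3, -1.1]
grip_width: 0.0236
```

```bash
python3 -m handwheel '[[0.018,-0.001,0,0,0],[0.018,-0.001,0,0,0]]'
```

```text
time_s: 15.75
tool_pos: [0.521, -0.0015, 0.1386]
tool_rot: [-180.0, 0.0, -180.0]
force: [-0.3, -0.2, -0.9]
grip_width: 0.0239
```

```bash
python3 -m handwheel '[[0.018,-0.001,0,0,0],[0.018,-0.001,0,0,0]]'
```

```text
time_s: 15.95
tool_pos: [0.522, -0.0015, 0.1386]
tool_rot: [180.0, 0.0, -180.0]
force: [0.5, -0.3, -0.8]
grip_width: 0.0237
```

```bash
python3 -m handwheel '[[0.018,-0.001,0,0,0],[0.018,-0.001,0,0,0]]'
```

```text
time_s: 16.15
tool_pos: [0.5229, -0.0014, 0.1385]
tool_rot: [-180.0, -0.0, -180.0]
force: [-1.0, 0.2, -0.5]
grip_width: 0.0237
```

```bash
python3 -m handwheel '[[0.018,-0.0005,0,0,0],[0.018,-0.001,0,0,0]]'
```

```text
time_s: 16.35
tool_pos: [0.5231, -0.0014, 0.1384]
tool_rot: [180.0, -0.1, -180.0]
force: [-2.5, 0.1, 0.8]
grip_width: 0.0235
```

```bash
python3 -m handwheel '[[0.018,0,0,0,0],[0.018,0,0,0,0],[0.018,0,0,0,0],[0.018,0,0,0,0]]'
```

```text
time_s: 16.75
tool_pos: [0.5231, -0.0015, 0.1384]
tool_rot: [180.0, -0.1, -180.0]
force: [-4.2, 0.8, 1.8]
grip_width: 0.0237
```

```bash
python3 -m handwheel '[[0.018,0.006,0,0,0],[0.018,0.018,0.01,0,0],[0.018,0.018,0.05,0,0],[0.018,0.018,0.09,0,0],[0.018,0.018,0.1,0,0],[0.018,0.018,0.1,0,0],[0.018,0.018,0.1,0,0],[0.018,0.014,0.1,0,0],[0.018,0.011,0.1,0,0],[0.018,0.011,0.1,0,0],[0.018,0.011,0.1,0,0]]'
```

```text
time_s: 17.85
tool_pos: [0.513, 0.0979, 0.1385]
tool_rot: [-180.0, -0.0, 179.9]
force: [0.1, 0.4, -0.3]
grip_width: 0.0239
```

```bash
python3 -m handwheel '[[0.018,-0.001,0,0,0],[0.018,-0.001,0,0,0],[0.018,-0.001,0,0,0]]'
```

```text
time_s: 18.15
tool_pos: [0.5138, 0.0986, 0.1386]
tool_rot: [180.0, 0.0, -180.0]
force: [-0.1, -0.2, -0.9]
grip_width: 0.0239
```

```bash
python3 -m handwheel '[[0.018,-0.001,0,0,0],[0.018,-0.001,0,0,0]]'
```

```text
time_s: 18.35
tool_pos: [0.5149, 0.0986, 0.1386]
tool_rot: [180.0, 0.0, -180.0]
force: [0.7, 0.2, -1.0]
grip_width: 0.0241
```

```bash
python3 -m handwheel '[[0.018,-0.001,0,0,0],[0.018,-0.001,0,0,0]]'
```

```text
time_s: 18.55
tool_pos: [0.5159, 0.0986, 0.1386]
tool_rot: [180.0, 0.0, -180.0]
force: [-0.2, -1.3, -0.3]
grip_width: 0.0238
```

```bash
python3 -m handwheel '[[0.018,-0.0005,0,0,0],[0.018,-0.001,0,0,0]]'
```

```text
time_s: 18.75
tool_pos: [0.5168, 0.0986, 0.1386]
tool_rot: [180.0, 0.0, -180.0]
force: [-0.5, -0.2, -1.4]
grip_width: 0.0239
```

```bash
python3 -m handwheel '[[0.018,-0.0005,0,0,0],[0.018,-0.001,0,0,0]]'
```

```text
time_s: 18.95
tool_pos: [0.5172, 0.0986, 0.1385]
tool_rot: [-180.0, -0.1, -180.0]
force: [-2.0, -0.1, 1.3]
grip_width: 0.0239
```

```bash
python3 -m handwheel '[[0.018,-0.0005,0,0,0],[0.018,-0.0005,0,0,0],[0.018,-0.0005,0,0,0],[0.018,-0.0005,0,0,0]]'
```

```text
time_s: 19.35
tool_pos: [0.5174, 0.0986, 0.1384]
tool_rot: [180.0, -0.1, -180.0]
force: [-5.6, -0.6, 1.4]
grip_width: 0.0235
```

```bash
python3 -m handwheel '[[0.018,0.006,0,0,0],[0.018,0.016,0.01,0,0],[0.018,0.016,0.04,0,0],[0.018,0.016,0.066,0,0],[0.018,0.016,0.066,0,0],[0.018,0.016,0.066,0,0],[0.018,0,0.066,0,0],[0.018,-0.03,0.066,0,0],[0.018,-0.0455,0.066,0,0],[0.018,-0.0455,0.066,0,0],[0.018,-0.0455,0.055,0,0],[0.018,-0.0455,0.044,0,0],[0.018,-0.0455,0.044,0,0],[0.018,-0.0455,0.044,0,0]]'
```

```text
time_s: 20.75
tool_pos: [0.5635, 0.1419, 0.1389]
tool_rot: [180.0, 0.0, 179.9]
force: [0.2, 0.6, -0.4]
grip_width: 0.0242
```

```bash
python3 -m handwheel '[[0.018,0,-0.001,0,0],[0.018,0,-0.002,0,0],[0.018,0,-0.002,0,0]]'
```

```text
time_s: 21.05
tool_pos: [0.5638, 0.1407, 0.1386]
tool_rot: [180.0, 0.0, -180.0]
force: [-0.5, 0.7, -0.7]
grip_width: 0.0236
```

```bash
python3 -m handwheel '[[0.018,0,-0.001,0,0],[0.018,0,-0.001,0,0]]'
```

```text
time_s: 21.25
tool_pos: [0.5638, 0.1395, 0.1385]
tool_rot: [-180.0, -0.0, -180.0]
force: [1.0, -1.0, -1.1]
grip_width: 0.0236
```

```bash
python3 -m handwheel '[[0.018,0,-0.001,0,0],[0.018,0,-0.001,0,0]]'
```

```text
time_s: 21.45
tool_pos: [0.5639, 0.1384, 0.1386]
tool_rot: [-180.0, 0.0, -180.0]
force: [-0.0, -0.4, -1.2]
grip_width: 0.0241
```

```bash
python3 -m handwheel '[[0.018,0,-0.001,0,0],[0.018,0,-0.001,0,0]]'
```

```text
time_s: 21.65
tool_pos: [0.5639, 0.1374, 0.1386]
tool_rot: [-180.0, 0.0, -180.0]
force: [-0.6, -0.5, -0.6]
grip_width: 0.024
```

```bash
python3 -m handwheel '[[0.018,0,-0.001,0,0],[0.018,0,-0.001,0,0]]'
```

```text
time_s: 21.85
tool_pos: [0.5638, 0.1363, 0.1386]
tool_rot: [-180.0, 0.0, 180.0]
force: [0.5, 0.3, -0.4]
grip_width: 0.0235
```

```bash
python3 -m handwheel '[[0.018,0,-0.0005,0,0],[0.018,0,-0.001,0,0]]'
```

```text
time_s: 22.05
tool_pos: [0.5638, 0.1355, 0.1386]
tool_rot: [180.0, 0.0, -180.0]
force: [-0.3, 1.0, -1.3]
grip_width: 0.0237
```

```bash
python3 -m handwheel '[[0.018,0,-0.0005,0,0],[0.018,0,-0.0008,0,0]]'
```

```text
time_s: 22.25
tool_pos: [0.5638, 0.1347, 0.1386]
tool_rot: [180.0, 0.0, -180.0]
force: [0.2, 0.0, -0.3]
grip_width: 0.0232
```

```bash
python3 -m handwheel '[[0.018,0,-0.0004,0,0],[0.018,0,-0.0004,0,0],[0.018,0,-0.0004,0,0],[0.018,0,-0.0004,0,0]]'
```

```text
time_s: 22.65
tool_pos: [0.5638, 0.1344, 0.1386]
tool_rot: [180.0, 0.0, -180.0]
force: [0.9, -0.3, -1.0]
grip_width: 0.0239
```

```bash
python3 -m handwheel '[[0.018,0,-0.0005,0,0],[0.018,0,-0.001,0,0],[0.018,0,-0.001,0,0]]'
```

```text
time_s: 22.95
tool_pos: [0.5638, 0.1339, 0.1386]
tool_rot: [180.0, 0.0, -180.0]
force: [-0.2, 1.5, -1.0]
grip_width: 0.0242
```

```bash
python3 -m handwheel '[[0.018,0,-0.0005,0,0],[0.018,0,-0.001,0,0],[0.018,0,-0.001,0,0]]'
```

```text
time_s: 23.25
tool_pos: [0.5638, 0.1338, 0.1386]
tool_rot: [179.9, 0.0, -179.9]
force: [-0.3, 5.3, -1.6]
grip_width: 0.0239
```

```bash
python3 -m handwheel '[[0.018,0,0,0,0],[0.018,0,0,0,0],[0.018,0,0,0,0]]'
python3 - <<'E'
import numpy as np
p1=np.array([.5230,-.0015]);p2=np.array([.5172,.0986]);p3=np.array([.5638,.1340])
d=p2-p1;yaw=np.arctan2(-d[0],d[1]);
for yw in(yaw,yaw+.005,yaw-.005):
    u=np.array([np.cos(yw),np.sin(yw)]);v=np.array([-u[1],u[0]])
    m=(p1+p2)/2 if 0 else p2
    # block x coord of touch2 = -.049 ; block y of touch3 = +.089
    bx=p2@u+.049; by=p3@v-.029
    print(yw,"well",bx*u+by*v,"centre",bx*u+(by-.06)*v)
E
```

```text
time_s: 23.55
tool_pos: [0.5638, 0.1337, 0.1386]
tool_rot: [179.9, 0.0, -179.9]
force: [0.5, 4.8, -1.8]
grip_width: 0.0241
0.057877345635700135 well [0.5659071  0.10507345] centre [0.5693778  0.04517392]
0.06287734563570013 well [0.56588941 0.10507413] centre [0.56965956 0.0451927 ]
0.05287734563570014 well [0.56592604 0.10507193] centre [0.56909721 0.0451558 ]
```

```bash
python3 -m handwheel '[[0.018,0,0.004,0,0],[0.018,0,0.012,-0.005,0],[0.018,0,0.012,-0.025,0],[0.018,0,0.012,-0.04,0],[0.018,0,0.012,-0.04,0],[0.018,0,0.012,-0.04,0],[0.018,-0.001,-0.01,-0.04,0],[0.018,-0.002,-0.027,-0.04,0],[0.018,-0.002,-0.027,-0.04,0],[0.018,-0.002,-0.027,-0.04,0],[0.018,-0.002,-0.027,-0.04,0],[0.018,-0.002,-0.027,-0.04,0],[0.018,-0.002,-0.027,-0.04,0]]'
python3 - <<'E'
from h import *
import cv2
o=get_obs();t=o["tool_pos"];print(t,o["tool_rot"],o["force"],o["grip_width"])
a,b,c,d,k=130,250,250,370,4.8
im=read_camera("side")
im=cv2.resize(im[a:b,c:d],None,fx=k,fy=k,interpolation=cv2.INTER_CUBIC)
print((proj("side",[[t[0],t[1],t[2]-.0167],[.5657,.105,.145]])-[c,a])*k)
cv2.imwrite("pics/s13.png",(255*(im/255.)**.45).astype(np.uint8))
E
```

```text
time_s: 24.85
tool_pos: [0.5657, 0.1062, 0.1785]
tool_rot: [180.0, -0.0, -179.9]
force: [-0.0, 0.1, -1.1]
grip_width: 0.0236
[0.5657189  0.10621593 0.17849573] [ 1.79987442e+02 -4.30594732e-03 -1.79917723e+02] [-0.04901144  0.09265669 -1.13092839] 0.0236103889947466
[[227.5279959  287.29148224]
 [230.205888   306.68793397]]
```

View pics/s13.png

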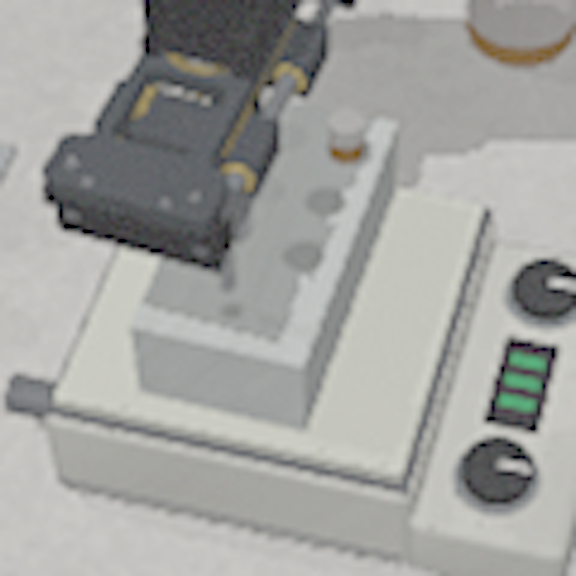

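The stem tip at (229,287) hangs just above the well mouth at (232,312), which agrees with the touches. I'll correct y by 1 mm and lower.

```bash
python3 -m handwheel '[[0.018,0,-0.001,0,0],[0.018,0,-0.001,0.005,0],[0.018,0,-0.001,0.01,0],[0.018,0,-0.001,0.014,0],[0.018,0,-0.001,0.014,0],[0.018,0,-0.001,0.014,0]]'
```

```text
time_s: 25.5
tool_pos: [0.5657, 0.1044, 0.1644]
tool_rot: [-180.0, -0.0, -180.0]
force: [0.4, 0.7, -0.8]
grip_width: 0.0233
```

```bash
python3 -m handwheel '[[0.018,0,0,0.001,0],[0.018,0,0,0.002,0],[0.018,0,0,0.003,0],[0.018,0,0,0.004,0],[0.018,0,0,0.004,0]]'
```

```text
time_s: 26.0
tool_pos: [0.5657, 0.1044, 0.1604]
tool_rot: [-180.0, -0.0, -180.0]
force: [0.1, -0.3, -0.7]
grip_width: 0.0239
```

```bash
python3 -m handwheel '[[0.018,0,0,0.001,0],[0.018,0,0,0.002,0],[0.018,0,0,0.002,0]]'
```

```text
time_s: 26.3
tool_pos: [0.5657, 0.1044, 0.1584]
tool_rot: [-180.0, -0.0, -180.0]
force: [-0.6, -0.4, -1.5]
grip_width: 0.0238
```

```bash
python3 -m handwheel '[[0.018,0,0,0.001,0],[0.018,0,0,0.002,0],[0.018,0,0,0.002,0]]'
```

```text
time_s: 26.6
tool_pos: [0.5657, 0.1043, 0.1564]
tool_rot: [-180.0, -0.0, -180.0]
force: [0.8, 0.4, -1.0]
grip_width: 0.0236
```

```bash
python3 -m handwheel '[[0.018,0,0.0006,0,0],[0.018,0,0.0006,0.002,0],[0.018,0,0.0006,0.004,0],[0.018,0,0.0006,0.004,0]]'
```

```text
time_s: 27.0
tool_pos: [0.5655, 0.1049, 0.1522]
tool_rot: [-180.0, -0.0, -180.0]
force: [-0.2, -0.3, -1.5]
grip_width: 0.0237
```

```bash
python3 -m handwheel '[[0.018,0,0,0.002,0],[0.018,0,0,0.004,0],[0.018,0,0,0.006,0],[0.018,0,0,0.006,0]]'
```

```text
time_s: 27.4
tool_pos: [0.5656, 0.1049, 0.1462]
tool_rot: [-180.0, -0.0, -180.0]
force: [-0.4, 0.2, -0.8]
grip_width: 0.0238
```

```bash
python3 -m handwheel '[[0.018,0,0,0.002,0],[0.018,0,0,0.004,0],[0.018,0,0,0.006,0],[0.018,0,0,0.008,0],[0.018,0,0,0.008,0]]'
```

```text
time_s: 27.9
tool_pos: [0.5656, 0.1049, 0.1382]
tool_rot: [-180.0, -0.0, -180.0]
force: [0.8, 0.6, -1.0]
grip_width: 0.0238
```

```bash
python3 -m handwheel '[[0.018,0,0,0.003,0],[0.018,0,0,0.006,0],[0.018,0,0,0.01,0],[0.018,0,0,0.01,0]]'
```

```text
time_s: 28.3
tool_pos: [0.5653, 0.1049, 0.1278]
tool_rot: [-180.0, -0.1, -180.0]
force: [-0.6, 0.2, -0.5]
grip_width: 0.0241
```

```bash
python3 -m handwheel '[[0.018,0,0,0.003,0],[0.018,0,0,0.006,0],[0.018,0,0,0.009,0],[0.018,0,0,0.011,0],[0.018,0,0,0.011,0]]'
```

```text
time_s: 28.8
tool_pos: [0.5656, 0.1049, 0.1172]
tool_rot: [-180.0, -0.0, -180.0]
force: [0.1, 0.6, -0.8]
grip_width: 0.0239
```

```bash
python3 -m handwheel '[[0.018,0,0,0.001,0],[0.018,0,0,0.002,0],[0.018,0,0,0.002,0]]'
```

```text
time_s: 29.1
tool_pos: [0.5658, 0.105, 0.1155]
tool_rot: [180.0, -0.0, -180.0]
force: [0.7, -0.4, -0.6]
grip_width: 0.0237
```

```bash
python3 -m handwheel '[[0.018,0,0,0.0005,0],[0.018,0,0,0.001,0],[0.018,0,0,0.001,0]]'
```

```text
time_s: 29.4
tool_pos: [0.5658, 0.105, 0.1145]
tool_rot: [180.0, 0.0, -180.0]
force: [0.5, 0.1, -0.5]
grip_width: 0.0238
```

```bash
python3 -m handwheel '[[0.018,0,0,0.0005,0],[0.018,0,0,0.001,0],[0.018,0,0,0.001,0]]'
```

```text
time_s: 29.7
tool_pos: [0.5659, 0.105, 0.1137]
tool_rot: [180.0, 0.0, -180.0]
force: [-0.0, -0.4, -0.3]
grip_width: 0.0239
```

```bash
python3 -m handwheel '[[0.018,0,0,0.0005,0],[0.018,0,0,0.0005,0],[0.018,0,0,0.0005,0]]'
```

```text
time_s: 30.0
tool_pos: [0.5659, 0.105, 0.1137]
tool_rot: [180.0, 0.0, -180.0]
force: [-2.1, -0.8, 5.5]
grip_width: 0.0238
```

The collar stopped at z 0.1137, exactly as predicted, with about 5 N. I'll release and retreat straight up.

```bash
python3 -m handwheel '[[0.018,0,0,-0.0005,0],[0.018,0,0,-0.0005,0]]' 15; python3 -m handwheel '[[0.026,0,0,0,0],[0.03,0,0,0,0],[0.04,0,0,0,0],[0.05,0,0,0,0],[0.05,0,0,0,0],[0.05,0,0,0,0],[0.05,0,0,0,0],[0.05,0,0,0,0]]' 10;  python3 -m handwheel '[[0.05,0,0,-0.01,0],[0.05,0,0,-0.025,0],[0.05,0,0,-0.05,0],[0.05,0,0,-0.09,0],[0.05,0,0,-0.13,0],[0.05,0,0,-0.13,0],[0.05,0.05,0,-0.13,0],[0.05,0.1,0.03,-0.13,0],[0.05,0.12,0.06,-0.13,0],[0.05,0.12,0.1,-0.13,0],[0.05,0.12,0.15,-0.13,0],[0.05,0.12,0.2,-0.13,0],[0.05,0.12,0.2,-0.13,0],[0.05,0.12,0.2,-0.13,0],[0.05,0.12,0.2,-0.13,0]]' 10
python3 - <<'E'
from h import *
import cv2
print(get_obs()["tool_pos"],get_obs()["force"])
for n,(a,b,c,d),k in(("side",(140,260,250,370),4.8),("top",(150,250,260,360),6)):
    im=read_camera(n);cv2.imwrite(f"pics/{n}14f.png",im)
    im=cv2.resize(im[a:b,c:d],None,fx=k,fy=k,interpolation=cv2.INTER_CUBIC)
    print(n,(proj(n,[[.5657,.105,.145],[.5657,.105,.196]])-[c,a])*k)
    cv2.imwrite(f"pics/{n}14.png",(255*(im/255.)**.45).astype(np.uint8))
E
```

```text
time_s: 30.2
tool_pos: [0.566, 0.105, 0.1137]
tool_rot: [180.0, 0.0, -180.0]
force: [-1.5, -0.8, 3.0]
grip_width: 0.024
time_s: 31.0
tool_pos: [0.5658, 0.105, 0.1136]
tool_rot: [180.0, 0.0, -180.0]
force: [-0.1, 1.3, -0.3]
grip_width: 0.0497
time_s: 32.5
tool_pos: [0.4464, 0.3034, 0.244]
tool_rot: [-180.0, 0.0, 179.9]
force: [0.7, -0.2, -0.1]
grip_width: 0.05
[0.44644747 0.30344518 0.24404003] [ 0.68197237 -0.24481748 -0.13072231]
side [[230.205888   258.68793397]
 [224.83367159 192.53767418]]
top [[229.43454472 250.47354745]
 [224.35139379 228.99365795]]
```

View pics/side14.png

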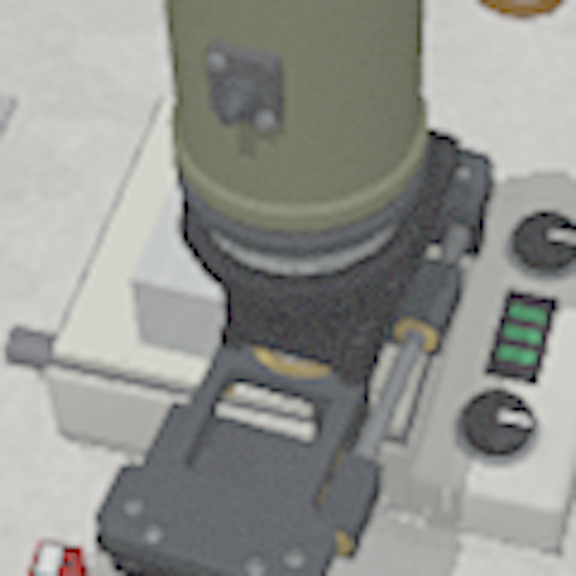

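View pics/top14f.png

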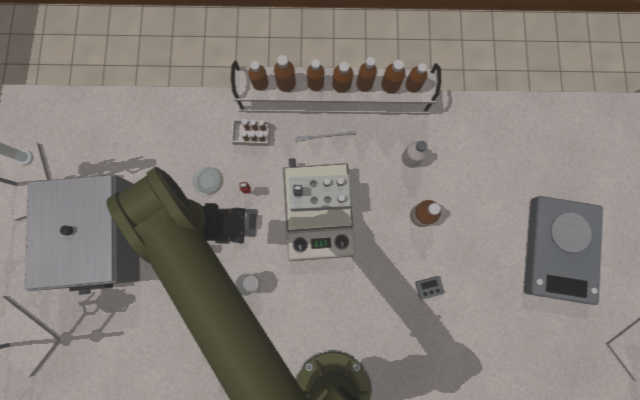

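View pics/top14.png

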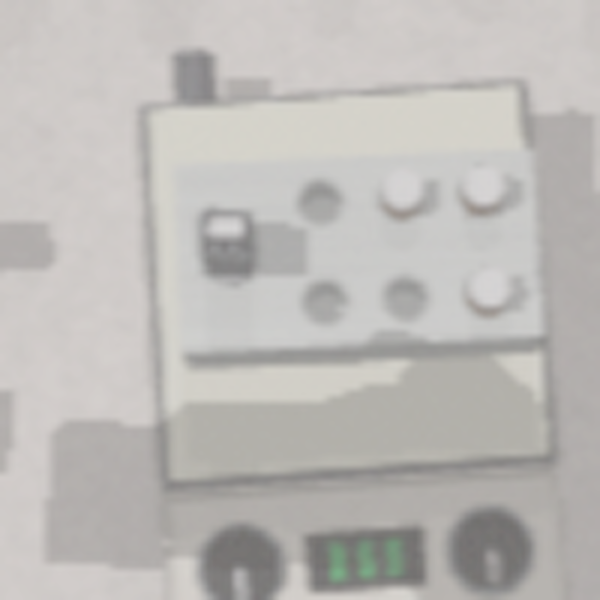

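The thermometer stands upright in the well: its top is at crop (226,230), predicted (224,229). The bystanders in view haven't moved, and the arm is clear of everything.

```bash
python3 -c "
from cell import *
print(sign_off())"
```

```text
the job is handed in; nothing more can be done
None
```

The thermometer is in the block's well, collar down and released, and I handed the job in at about 33 s with no verdict given. I touched the block in the required order, with at most about 6 N read at the wrist. That put the well at about (0.566, 0.105) m, with the block turned 0.058 rad.

**Last checks**
- **Seating:** the stem went in with no side force. The collar stopped at tool height 0.1137 m, exactly where predicted, with about 5 N.
- **Final pictures:** the top view shows the thermometer upright in the well, within about 1 pixel of where it should be. The bystanders visible there look unmoved, and the arm is clear and reads no force. In the side view the arm hid the thermometer, so I checked uprightness from above only.

**What failed or disagreed**
- **First grasp:** it closed on nothing. The finger ends were about 40–60 mm higher than the reported height, so I re-gripped about 42 mm lower. After that I took all heights from where the thermometer sat in its holder.
- **Well position:** the camera estimate was about 2 mm off the touch result. I used the touches.

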